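Back the tube reader's ratchet carousel up by one notch

TASK

The sample carousel of the tube reader has clicked on one tube too far, so a tube went past unread: with light pushes of a fingertip, tip the ratchet pawl up out of the teeth by its ball lever, right over so that it stays off, push the carousel back by one notch (clockwise seen from above) by its carrying bail, then tip the pawl down into the teeth again and push the carousel back until it rests against the pawl. Grip, lift or carry nothing; the sample tubes stay standing in their sockets and the other things on the desk stay where they are.

Things in the scene. Friction and masses are not known exactly. Their poses are not given: they have to be found in the camera images.
- carousel_stand: Fixed stand of a tube reader with a 16-tube carousel. Origin on the desk on the carousel's vertical axis; z up, +x from the pawl at its front (robot's side) through the axis to the back, +y left for someone facing the front. (x, y, z) below are mm in this frame. Round base 250 wide, 10 high. An aluminium pedestal outside the carousel, at (-111, 44), 54 high, carries the pawl's pivot.
- carousel (a joint): Turn of the carousel about the stand's z, rad: 0 at the start, + anticlockwise from above (forward). Notch: 0.393. At 0 the pawl stops it from going back (clockwise). Lifting the pawl nudges it up to +0.03. Pawl off: turns freely, 0.1 N m friction. Pawl dropped at about -0.35: it lies on the ramp; then push back to the stop at -0.393. Beyond, the pawl lands on the next tooth.
- carousel_hub (a point): On the carousel's axis, at (0, 0, 75), top of its hub. The carousel is a steel plate 204 across with 16 sawtooth teeth on its upper face near the rim (radius 86 to 102, roots z = 26, tips z = 34); inside them a grey block 146 across, top at z = 56, with 16 tube sockets on radius 58. The tubes reach up to z = 120.
- reader_window (a point): Centre of the dark window of the fixed reader, at (108, 0, 55), facing the axis. Its white housing stands behind the window at the back of the stand, 74 wide, x = 113 to 155, up to z = 111.
- pawl (a joint): Pawl angle, rad: 0 nose fully down between teeth, 0.18 nose on a tooth tip, 1.01 thrown over on its stop, where it stays. Works by weight: from below about 0.65 it falls back into the teeth, from above it falls over to the stop. It swings in the plane x = -94, about an axis along x. The 14 wide nose points from the pivot to -y and meets the teeth at y = 0. Tips with about 1 N.
- pawl_pivot (a point): Pivot of the pawl, at (-94, 44, 46). From here a straight 10 mm round steel lever rises to the ball.
- pawl_ball (a point): Centre of the black 22 mm ball on the end of the pawl's lever, 95 mm from the pivot, at (-94, 44 - 95 sin(0.524 - a), 46 + 95 cos(0.524 - a)) for pawl angle a: (-94, -3, 128) with the pawl down (lever leaning 30 degrees to -y), (-94, 89, 130) thrown over (leaning 28 degrees to +y).
- bail_leg_left (a point): On the left upright leg of the carrying bail, (0, 79, 125) at the start. The bail is a U of 10 mm round steel bar fixed to the carousel and turning with it: upright legs at radius 79 on both sides, straight from z = 26 to 135, bent into a level bar across the axis, centre z = 155, with a black sleeve. Turning back one notch, this leg goes to (30, 73).
- bail_leg_right (a point): The same point on the other leg, (0, -79, 125) at the start; one notch back it is at (-30, -73). An orange lidded bucket, 260 wide and about 230 tall, stands on the desk beyond this side, its near wall some 60 from the base: pass above it.
- tube_1: A loose, capped sample tube, 13 mm thick with a 17 mm cap, 101 mm tall, standing upright in one of the carousel's sockets. Origin at the centre of its foot (z = 19 mm when seated).
- tube_2: A loose, capped sample tube, 13 mm thick with a 17 mm cap, 101 mm tall, standing upright in one of the carousel's sockets. Origin at the centre of its foot (z = 19 mm when seated).
- tube_3: A loose, capped sample tube, 13 mm thick with a 17 mm cap, 101 mm tall, standing upright in one of the carousel's sockets. Origin at the centre of its foot (z = 19 mm when seated).
- tube_4: A loose, capped sample tube, 13 mm thick with a 17 mm cap, 101 mm tall, standing upright in one of the carousel's sockets. Origin at the centre of its foot (z = 19 mm when seated).
- tube_5: A loose, capped sample tube, 13 mm thick with a 17 mm cap, 101 mm tall, standing upright in one of the carousel's sockets. Origin at the centre of its foot (z = 19 mm when seated).
- tube_6: A loose, capped sample tube, 13 mm thick with a 17 mm cap, 101 mm tall, standing upright in one of the carousel's sockets. Origin at the centre of its foot (z = 19 mm when seated).
- dropper_a: Bystander: white dropper bottle, 27 mm thick, 78 mm tall, on the desk in front of or behind the stand. Origin at the centre of its foot.
- dropper_b: Bystander: a second such dropper bottle, on the other side of the stand.
- pen_marker: Bystander: black marker pen standing on end, 22 mm thick, 95 mm tall, on the desk behind the stand. Origin at the centre of its foot.

How it is judged:
By the outcome, as a careful person would: the job done as asked, in the order asked, and still so for the second after the job is handed in, with the robot touching nothing.
It also fails if it takes over 58 s, if anything falls off the work surface, if the arm or the gripper's body presses on something with over 40 N, if the wrist force passes 120 N, or if a joint passes its speed limit or range.

ROBOT

A 7-joint arm with a two-finger parallel gripper is mounted at the origin on a cart in front of the work surface, level with it; the furniture and walls round the work are solid. World frame = base frame: x ahead of the robot, y to its left, z up, the work surface at z = 0. Lengths are in m, angles in rad, forces in N, time in s.
With the tool pointing down it reaches from about 0.4 to 0.85 m from the base axis. Payload 10.4 kg.
Tool frame: the origin (TCP) lies midway between the tips of the shut fingers; the grasp point (between the pads) lies 19 mm behind it; z points along the fingers, y is the line along which they close (so a half turn about z gives the same grasp; the last joint's range is limited). The gripper opens to 87 mm and grips with 3 to 60 N. Pads are 19 mm wide; open, the fingers measure 117 mm over their backs; the gripper's body (75 mm by 190 mm) begins 51 mm behind the grasp point.
Start: joints at [1.203, 0.332, -0.065, 1.46, 0.022, 1.35, -0.088], TCP at [0.211, -0.588, 0.223] pointing down, gripper open.
Joint ranges: [-2.6, 2.6], [-0.5, 2.12], [-1.47, 1.34], [0.16, 2.42], [-1.27, 4.41], [0.06, 2.06], [-2.6, 2.6]. Speed limits (rad/s): [2.22, 2.22, 2.79, 2.79, 3.14, 3.14, 3.14].

INTERFACE

Orientations are given as a unit quaternion [w, x, y, z].
In Python, from station import manip gives the robot as it stands.
- The arm moves only by the shell command python3 drive.py 'ROWS' [FORCE]. ROWS is a JSON list of rows, 1 to 10 of them, each an object with the fields jaw (the opening from 0.0 (shut) to 1.0 (fully open)), x, y, z (the shift in m), wx, wy, wz (a rotation vector in rad); a field left out counts as zero (the opening has to be given); each row shifts and turns the commanded pose from where the row before left it, along the tool's axes as they then stand; what a row does not reach is not made up. A row lasts 1/8 s, in which the tool goes at most 0.0625 m and 0.188 rad, less where a joint would pass 70% of its speed; a pose out of reach is approached as far as the arm can. The fingers move at their own pace and stop on an object; FORCE is the grip in N (left out, the last holds). Time passes only in rows, so rows that do not move let the fingers close. It prints the time, the measured TCP pose, the force, the opening and the grip force at its end. Input that does not fit is refused with a message, and nothing moves.
- manip.get_state(): the state, without advancing time (a new reading comes with each control period).
- manip.read_camera(name): name is "side" or "top"; returns the picture (420x560x3 uint8, red, green, blue); there is no depth.
- manip.camera_model(name): a dict with "camera_matrix" (3x3 intrinsics, pixels), "dist_coeffs" ([k1, k2, p1, p2, k3] as OpenCV has them; the pictures are not rectified), "view" (4x4, takes a point from world to camera coordinates). Camera axes: x right, y down, z forward; pixel columns grow to the right and rows downward; lengths in m; the calibration is good to about 2 mm. A picture is of the moment at which its call begins. camera_model takes no time and is no camera call.
- manip.finish_job(): hands the job in; it is judged then, once.
The state is a dict: "t": time; "joint_pos": joint angles; "qd": joint speeds; "effort": joint torques, N m; "eef_pos": TCP position; "ee_rot": TCP orientation; "force": force on the tool from outside, world axes, zero at the start; "wrist_torque": the same for the moment, N m; "finger_gap": opening from 0.0 (shut) to 1.0 (fully open); "grip_force": force on a finger pad.
Only numpy, scipy, OpenCV 4.12 (cv2) and the standard library are available. Lean on these libraries where they do the work, as an engineer would, in place of code of your own. Each camera call takes 0.05 s, during which the arm holds its last target. There are 200 camera calls.

## Working session

There is one attempt and no reset: what is moved stays moved. The work goes in short steps, Python scripts to look and compute and a shell command to move; the robot and the scene stay as the last step left them, time stands still between calls to the robot, and variables do not carry over. Pictures are saved under pics/ and viewed, at most 10 in all, crops included, and the job is handed in when it is done.

```bash
ls; mkdir -p pics
python3 - <<'E'
from station import manip
import cv2
for n in("side","top"):
    im=manip.read_camera(n); cv2.imwrite(f"pics/{n}0.png",im[:,:,::-1])
    m=manip.camera_model(n); print(n,m)
s=manip.get_state();print(s['t'],s['eef_pos'],s['ee_rot'],s['force'],s['finger_gap'])
E
```

```text
drive.py
pics
station.py
side {'camera_matrix': array([[476.46564569,   0.        , 281.83375627],
       [  0.        , 476.46564569, 204.64702767],
       [  0.        ,   0.        ,   1.        ]]), 'dist_coeffs': array([-0.05278847,  0.        ,  0.        ,  0.        ,  0.        ]), 'view': array([[-0.74827032,  0.66335937, -0.0067738 ,  0.20083604],
       [ 0.41671895,  0.4620657 , -0.78284136, -0.26010428],
       [-0.51617521, -0.58859973, -0.62218447,  1.38826682],
       [ 0.        ,  0.        ,  0.        ,  1.        ]])}
top {'camera_matrix': array([[411.44943692,   0.        , 288.54917513],
       [  0.        , 411.44943692, 206.44456566],
       [  0.        ,   0.        ,   1.        ]]), 'dist_coeffs': array([-0.11054045,  0.        ,  0.        ,  0.        ,  0.        ]), 'view': array([[ 0.00656054, -0.99996252, -0.00564974,  0.27951258],
       [-0.9838233 , -0.00544298, -0.1790589 ,  0.54728415],
       [ 0.17902143,  0.00673307, -0.98382213,  0.85598005],
       [ 0.        ,  0.        ,  0.        ,  1.        ]])}
0.1 [ 0.21113966 -0.58792907  0.22186962] [-5.64395788e-04  9.85173462e-01  1.71560239e-01 -1.28709283e-04] [-0.27807624  0.40698495 -0.62484002] 0.999572193411496
```

View pics/side0.png

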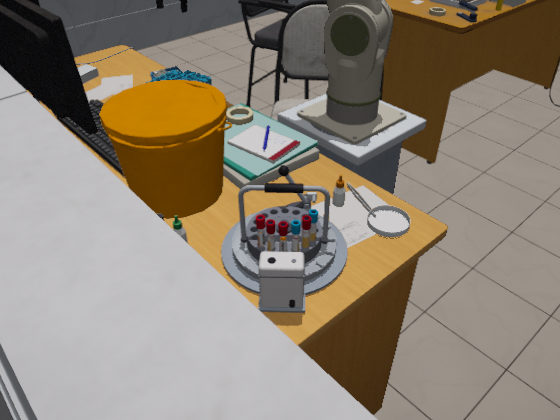

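View pics/top0.png

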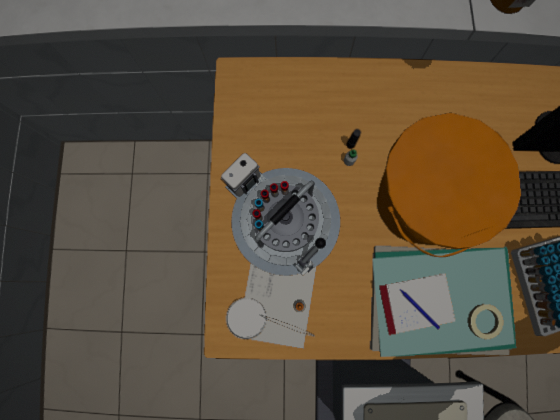

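The side view is from behind the stand: ball near (284,171), bail about (240–328, 187), reader (282,280). In the top view the base is near (285,221), the ball (320,243), the reader (240,175), and the bucket is to the right. I'll zoom in next.

Run:
```python
import cv2,numpy as np
a=cv2.imread("pics/top0.png")[150:290,215:355];b=cv2.imread("pics/side0.png")[155:295,215:355]
r=lambda x:cv2.resize(x,(400,560),interpolation=cv2.INTER_CUBIC) 
a=cv2.resize(a,(400,400),interpolation=cv2.INTER_CUBIC);b=cv2.resize(b,(400,400),interpolation=cv2.INTER_CUBIC)
cv2.imwrite("pics/z0.png",np.hstack([a,b]))
```

```text
(no output)
```

View pics/z0.png

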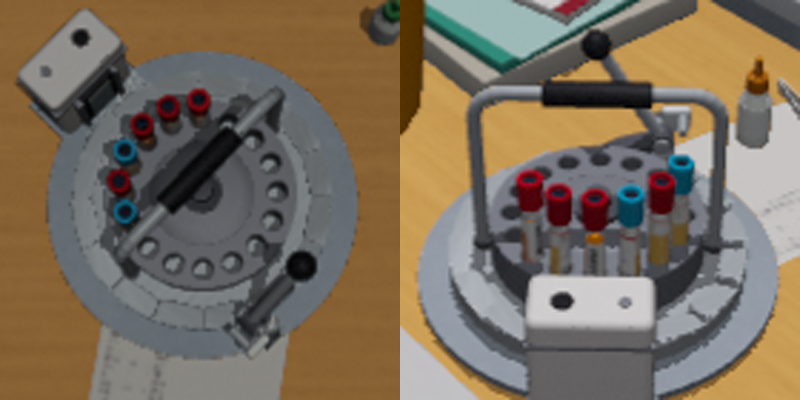

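The crop (×2.857) shows the ball at top (301,266) and side (196,44). The sleeve centre is at top (200,172) and side (197,95), and the base rim spans about 47–358 in the top half. The tubes are at the back-left. I'll triangulate these.

```bash
cat > h.py <<'E'
import cv2,numpy as np
from station import manip
from scipy.optimize import least_squares
M={n:manip.camera_model(n) for n in("side","top")}
def ray(n,p):
    m=M[n];q=cv2.undistortPoints(np.array([[p]],float),m["camera_matrix"],m["dist_coeffs"])[0,0]
    V=m["view"];R=V[:3,:3];o=-R.T@V[:3,3];d=R.T@np.array([q[0],q[1],1]);return o,d/np.linalg.norm(d)
def onz(n,p,z):
    o,d=ray(n,p);return o+d*(z-o[2])/d[2]
def tri(a,b):
    (o,d),(p,e)=ray("top",a),ray("side",b)
    s=np.linalg.lstsq(np.c_[d,-e],p-o,rcond=None)[0];A=o+s[0]*d;B=p+s[1]*e
    return (A+B)/2,np.linalg.norm(A-B)
def proj(n,P):
    m=M[n];V=m["view"];return cv2.projectPoints(np.atleast_2d(np.array(P,float)),cv2.Rodrigues(V[:3,:3])[0],V[:3,3],m["camera_matrix"],m["dist_coeffs"])[0][:,0]
E
python3 - <<'E'
from h import *
np.set_printoptions(precision=4,suppress=True)
k=400/140
T=lambda x,y:(215+x/k-.3,150+y/k-.3)
S=lambda x,y:(215+x/k-.3,155+y/k-.3)
ball=tri(T(301,266),S(196,44));sl=tri(T(200,172),S(197,95));print("ball",ball,"sleeve",sl)
b=np.array([onz("top",T(*p),.01)[:2] for p in[(47,205),(358,200),(205,51),(90,317),(300,85),(345,265),(60,140)]])
r=least_squares(lambda c:np.hypot(*(b-c[:2]).T)-c[2],[.5,.3,.12]);print("base",r.x,r.fun)
print("sleeve on .155",onz("top",T(200,172),.155),"ball on .128",onz("top",T(301,266),.128), onz("side",S(196,44),.128))
e=onz("top",T(228,140),.162)-onz("top",T(172,205),.162);print("bail dir",e,np.arctan2(e[1],e[0]))
e=onz("top",T(275,97),.155);f=onz("top",T(125,245),.155);print(e,f,(e+f)/2)
# reader top corners
c=[onz("top",T(*p),.111)[:2] for p in[(80,10),(127,47),(18,78),(65,128)]];print(np.array(c))
d=ball[0][:2]-r.x[:2];print("yaw from ball",np.arctan2(-d[1],-d[0])-0.032,np.hypot(*d))
E
```

```text
ball (array([0.4584, 0.2196, 0.1287]), np.float64(0.00044847473747370654)) sleeve (array([0.5197, 0.2897, 0.1537]), np.float64(0.0004019647805788195))
base [0.5199 0.2905 0.1254] [-0.0014  0.0001  0.0002  0.0013  0.0003 -0.0008  0.0002]
sleeve on .155 [0.5197 0.2895 0.155 ] ball on .128 [0.4586 0.2194 0.128 ] [0.4575 0.219  0.128 ]
bail dir [ 0.0446 -0.0373  0.    ] -0.6968104065384061
[0.5723 0.2384 0.155 ] [0.4695 0.3396 0.155 ] [0.5209 0.289  0.155 ]
[[0.6482 0.3799]
 [0.6199 0.3445]
 [0.5963 0.4239]
 [0.559  0.3883]]
yaw from ball 0.8239503721992538 0.09390249073511049
```

```bash
python3 - <<'E'
from h import *
np.set_printoptions(precision=3,suppress=True)
print("kb",onz("side",(100,125),0.02),onz("top",(522,175),.02),"mon edge",onz("side",(85,95),.05),onz("top",(515,150),.1),onz("top",(515,150),.3), "mon",tri((515,150),(85,95)))
print("bucket",[onz("top",p,.23) for p in((388,185),(520,180),(450,115),(450,248))])
E
python3 drive.py '[{"jaw":0,"z":-0.03,"wz":-0.16},{"jaw":0,"z":-0.03,"wz":-0.16},{"jaw":0,"z":-0.03,"wz":-0.16}]' 20
```

```text
kb [ 0.583 -0.409  0.02 ] [ 0.631 -0.276  0.02 ] mon edge [ 0.555 -0.558  0.05 ] [ 0.666 -0.218  0.1  ] [ 0.599 -0.1    0.3  ] mon (array([ 0.653, -0.174,  0.205]), np.float64(0.04814975033471111))
bucket [array([0.553, 0.104, 0.23 ]), array([ 0.565, -0.145,  0.23 ]), array([ 0.689, -0.02 ,  0.23 ]), array([ 0.44 , -0.002,  0.23 ])]
t: 0.48
eef_pos: [0.2112, -0.588, 0.3131]
ee_rot: [-0.0, 0.915, 0.403, 0.0]
force: [0.9, -0.1, -0.5]
finger_gap: 0.746
grip_force: 0.0
```

```bash
python3 drive.py '[{"jaw":0,"wz":-0.174},{"jaw":0,"wz":-0.174},{"jaw":0,"wz":-0.174},{"jaw":0,"wz":-0.174},{"jaw":0,"wz":-0.174},{"jaw":0,"wz":-0.174},{"jaw":0,"wz":-0.174},{"jaw":0,"wz":-0.174},{"jaw":0,"wz":-0.174},{"jaw":0}]'
```

```text
t: 1.72
eef_pos: [0.2112, -0.5881, 0.3121]
ee_rot: [-0.0, 0.367, 0.93, 0.0]
force: [-0.8, 0.2, -0.2]
finger_gap: 0.005
grip_force: 0.0
```

```bash
python3 drive.py '[{"jaw":0,"x":0.013,"y":0.054},{"jaw":0,"x":0.013,"y":0.054},{"jaw":0,"x":0.013,"y":0.054},{"jaw":0,"x":0.013,"y":0.054},{"jaw":0,"x":0.013,"y":0.054},{"jaw":0,"x":0.013,"y":0.054},{"jaw":0,"x":0.013,"y":0.054}]'; python3 drive.py '[{"jaw":0,"x":0.029,"y":0.048},{"jaw":0,"x":0.029,"y":0.048},{"jaw":0,"x":0.029,"y":0.048},{"jaw":0,"x":0.029,"y":0.048},{"jaw":0,"x":0.029,"y":0.048},{"jaw":0,"x":0.029,"y":0.048},{"jaw":0,"x":0.029,"y":0.048},{"jaw":0}]'
cat >> h.py <<'E'
C=np.array([.5198,.290]);W=.825
def st(p):
    d=np.array(p[:2])-C;c,s=np.cos(W),np.sin(W);return np.array([c*d[0]+s*d[1],-s*d[0]+c*d[1],p[2]])*1e3
def wd(p):
    c,s=np.cos(W),np.sin(W);return [C[0]+(c*p[0]-s*p[1])/1e3,C[1]+(s*p[0]+c*p[1])/1e3,p[2]/1e3]
E
python3 - <<'E'
from h import *
s=manip.get_state();q=s['ee_rot'];print(st(s['eef_pos']),2*np.arctan2(q[2],q[1]),s['joint_pos'])
E
```

```text
t: 2.6
eef_pos: [0.4032, -0.2481, 0.3126]
ee_rot: [0.0, 0.369, 0.929, -0.0]
force: [0.6, -1.2, -0.2]
finger_gap: 0.006
grip_force: 0.0
t: 3.6
eef_pos: [0.4827, 0.1391, 0.3124]
ee_rot: [-0.001, 0.365, 0.931, 0.001]
force: [1.2, -0.2, 0.2]
finger_gap: 0.006
grip_force: 0.0
[-135.98358929  -75.13200779  312.39860666] 2.393632825897401 [ 0.64712476  0.12728728 -1.0893503   1.58611686  0.11032086  1.49622795
  0.37575701]
```

```bash
python3 drive.py '[{"jaw":0,"x":0.036,"y":0.042},{"jaw":0,"z":0.05},{"jaw":0,"z":0.05},{"jaw":0,"z":0.05},{"jaw":0,"z":0.044},{"jaw":0}]'
python3 - <<'E'
from h import *
s=manip.get_state();print(st(s['eef_pos']),s['joint_pos'],s['force'])
for n in("side","top"): cv2.imwrite(f"pics/{n}1.png",manip.read_camera(n)[:,:,::-1])
a=cv2.resize(cv2.imread("pics/top1.png")[150:290,215:355],(400,400));b=cv2.resize(cv2.imread("pics/side1.png")[125:265,215:355],(400,400))
cv2.imwrite("pics/z1.png",np.hstack([a,b]))
E
```

```text
t: 4.35
eef_pos: [0.4841, 0.1878, 0.1161]
ee_rot: [-0.002, 0.368, 0.93, -0.002]
force: [0.1, 0.9, 2.3]
finger_gap: 0.003
grip_force: 0.0
[-99.30841499 -43.13815491 116.13426079] [ 0.43723708  0.3729009  -1.04392725  1.82242572  0.35008347  1.15426985
  0.09270347] [0.07256789 0.88773669 2.33361339]
```

View pics/z1.png

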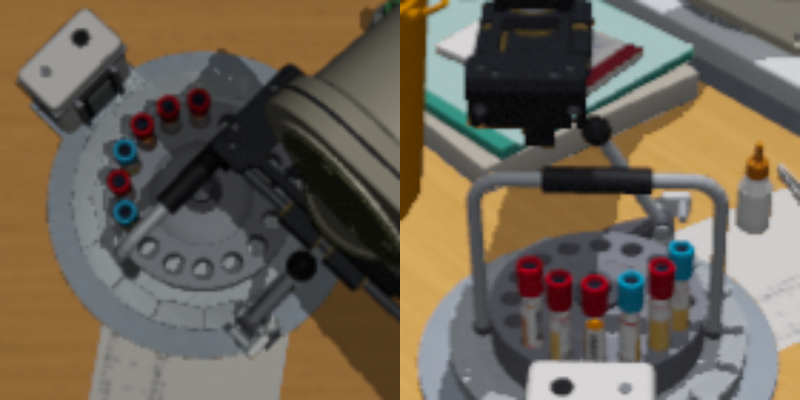

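The crop shows the shut fingertip on the -y side of the ball, which is at side crop (597,130), and clear of it. The gripper is above the bail. I'll push the ball over to +y.

```bash
python3 drive.py '[{"jaw":0,"x":0.012,"y":0.005},{"jaw":0,"x":0.012},{"jaw":0,"x":0.01},{"jaw":0,"x":0.01},{"jaw":0,"x":0.01},{"jaw":0,"x":0.01}]';python3 drive.py '[{"jaw":0,"x":0.01},{"jaw":0,"x":0.01},{"jaw":0,"x":0.008},{"jaw":0,"x":0.006},{"jaw":0},{"jaw":0}]'
python3 - <<'E'
from h import *
s=manip.get_state();print(st(s['eef_pos']),s['force'])
cv2.imwrite("pics/side2.png",manip.read_camera("side")[:,:,::-1]);cv2.imwrite("pics/top2.png",manip.read_camera("top")[:,:,::-1])
a=cv2.resize(cv2.imread("pics/top2.png")[150:290,215:355],(400,400));b=cv2.resize(cv2.imread("pics/side2.png")[125:265,215:355],(400,400))
cv2.imwrite("pics/z2.png",np.hstack([a,b]))
E
```

```text
t: 5.2
eef_pos: [0.4418, 0.2374, 0.1185]
ee_rot: [-0.0, 0.367, 0.93, -0.0]
force: [0.8, -0.1, -0.0]
finger_gap: 0.005
grip_force: 0.1
t: 5.95
eef_pos: [0.4178, 0.2599, 0.1185]
ee_rot: [0.0, 0.367, 0.93, -0.0]
force: [-0.2, -0.1, 0.2]
finger_gap: 0.004
grip_force: 0.0
[-91.32609609  54.53970725 118.51513995] [-0.1673907  -0.0722422   0.23000641]
```

View pics/z2.png

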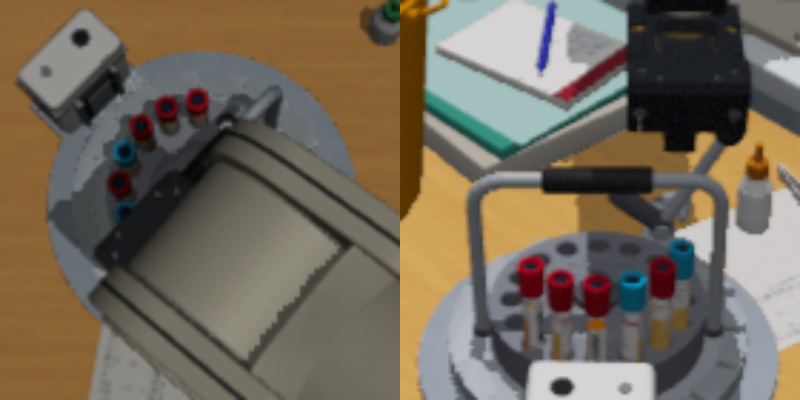

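The pawl is thrown over: its lever leans to +y behind the gripper and the nose is up. All six tubes are standing. I'll move up and round to the left bail leg and write the turn estimator.

```bash
python3 drive.py '[{"jaw":0,"y":0.03,"z":-0.009},{"jaw":0,"y":0.021},{"jaw":0,"x":0.03},{"jaw":0}]'
cat >> h.py <<'E'
def caps(im,n):
    """cap blobs (BGR image) as stand xy mm on the cap plane"""
    h=cv2.cvtColor(im,cv2.COLOR_BGR2HSV);H,Sa,V=cv2.split(h);out=[]
    P=proj(n,[wd([0,0,110])])[0]
    box=np.zeros(H.shape,np.uint8);cv2.circle(box,tuple(int(v) for v in P),50,1,-1)
    for c,m in(("r",((H<8)|(H>172))),("b",(H>90)&(H<110))):
        m=(m&(Sa>140)&(V>60)).astype(np.uint8)*box
        k,_,s,ce=cv2.connectedComponentsWithStats(m)
        for i in range(1,k):
            if s[i,4]>=12: out.append((c,s[i,4],ce[i].round(1),st(onz(n,ce[i],.113))[:2].round(1)))
    return out
def turn(im,ref,n="side"):
    a,b=caps(im,n),caps(ref,n);A=[np.arctan2(x[3][1],x[3][0]) for x in a];B=[np.arctan2(x[3][1],x[3][0]) for x in b]
    return a,b,np.sort(A),np.sort(B)
E
python3 - <<'E'
from h import *
np.set_printoptions(precision=3,suppress=True)
s=manip.get_state();print(st(s['eef_pos']),s['force'],s['joint_pos'])
im=manip.read_camera("side")[:,:,::-1].copy();cv2.imwrite("pics/side3.png",im)
r=cv2.imread("pics/side0.png")
for x in turn(im,r):print(*x,sep="\n ")
for x in caps(cv2.imread("pics/top0.png"),"top"):print(x, np.arctan2(x[3][1],x[3][0]))
print(proj("side",[wd([0,79,40]),wd([0,79,80]),wd([0,79,125])]))
E
```

```text
t: 6.55
eef_pos: [0.4287, 0.3197, 0.1276]
ee_rot: [-0.0, 0.365, 0.931, 0.0]
force: [-0.3, -1.2, 0.9]
finger_gap: 0.006
grip_force: 0.0
[-39.974  87.073 127.577] [-0.314 -1.163  0.88 ] [ 0.173  0.408 -1.073  1.776  0.384  1.189 -0.19 ]
('r', np.int32(108), array([260.3, 221.6]), array([ 45.6, -40.7]))
 ('r', np.int32(100), array([306.4, 222.1]), array([45.9, 40.8]))
 ('r', np.int32(103), array([270.8, 226.5]), array([ 58.4, -21.6]))
 ('r', np.int32(108), array([283.3, 228.1]), array([62.4,  0.3]))
 ('b', np.int32(89), array([313.5, 215.1]), array([26.4, 54.1]))
 ('b', np.int32(119), array([295.9, 226.4]), array([57.7, 22.3]))
('r', np.int32(205), array([264.9, 223.8]), array([ 51.5, -32.3]))
 ('r', np.int32(102), array([306.1, 222.2]), array([46.1, 40.4]))
 ('r', np.int32(102), array([282.8, 228.1]), array([62.4, -0.5]))
 ('b', np.int32(84), array([313.2, 215.3]), array([26.8, 53.5]))
 ('b', np.int32(113), array([295.3, 226.6]), array([58.2, 21.3]))
-0.72868038133824
 -0.35425942267866617
 0.004807655266691059
 0.368798716325051
 0.7266423406817256
 1.116806664155011
-0.5601686253020275
 -0.008012649030931377
 0.35083882528511473
 0.7195973413985803
 1.1064013337777934
('r', np.int32(34), array([284.4, 184.6]), array([ 41.8, -43.3])) -0.803022660287441
('r', np.int32(30), array([273.6, 186.8]), array([ 55. , -24.7])) -0.4220976682418736
('r', np.int32(28), array([264.4, 193.1]), array([59.7, -2.2])) -0.03683425378574123
('r', np.int32(31), array([256.3, 212.5]), array([43.6, 38.5])) 0.7233585146785361
('b', np.int32(38), array([258.4, 202.4]), array([55.1, 20.5])) 0.356182581285019
('b', np.int32(42), array([258.3, 223.5]), array([24.9, 52.1])) 1.1249624800591802
[[324.647 235.493]
 [325.696 219.745]
 [326.942 200.945]]
```

Cap tracking gives the carousel at about +0.01. I'll push the left leg back in steps.

```bash
python3 drive.py '[{"jaw":0,"x":-0.004,"y":0.008},{"jaw":0,"y":0.008},{"jaw":0,"y":0.006},{"jaw":0,"y":0.006},{"jaw":0,"x":-0.001,"y":0.005},{"jaw":0}]'
cat > m.py <<'E'
from h import *
np.set_printoptions(precision=3,suppress=True)
import sys
s=manip.get_state();print(st(s['eef_pos']),s['force'])
for n in("side","top"):
    im=manip.read_camera(n)[:,:,::-1].copy();cv2.imwrite(f"pics/{n}{sys.argv[1]}.png",im)
    print(n,np.sort([np.arctan2(x[3][1],x[3][0]) for x in caps(im,n)]))
E
python3 m.py 4
```

```text
t: 7.35
eef_pos: [0.4568, 0.339, 0.1275]
ee_rot: [-0.0, 0.367, 0.93, 0.0]
force: [-0.0, -0.6, 0.7]
finger_gap: 0.003
grip_force: 0.0
[ -6.764  79.575 127.498] [-0.039 -0.557  0.698]
side [-0.689 -0.151  0.199  0.574  0.936]
top [-0.923]
```

```bash
python3 drive.py '[{"jaw":0,"x":-0.001,"y":0.005},{"jaw":0,"y":0.004},{"jaw":0,"y":0.003},{"jaw":0,"y":0.0015},{"jaw":0},{"jaw":0}]'
python3 m.py 5
```

```text
t: 8.2
eef_pos: [0.4665, 0.348, 0.1276]
ee_rot: [0.0, 0.367, 0.93, 0.0]
force: [-0.2, -0.3, 0.2]
finger_gap: 0.006
grip_force: 0.1
[  6.419  78.461 127.594] [-0.247 -0.253  0.153]
side [-0.825 -0.278  0.108  0.456  0.773]
top [-1.1]
```

Run:
```python
from h import *
np.set_printoptions(precision=2,suppress=True)
im=cv2.imread("pics/side5.png");b=cv2.resize(im[150:270,200:360],(800,600),interpolation=cv2.INTER_CUBIC)
for a,c in((-.27,(0,0,255)),(-.31,(0,255,255)),(-.35,(0,255,0))):
  for sg in(1,-1):
    p=[wd([sg*-79*np.sin(a),sg*79*np.cos(a),z]) for z in(60,125)];q=(proj("side",p)-[200,150]+.5)*5-.5
    cv2.line(b,tuple(map(int,q[0].round())),tuple(map(int,q[1].round())),c,1)
cv2.imwrite("pics/z5.png",b)
```

```text
(no output)
```

View pics/z5.png

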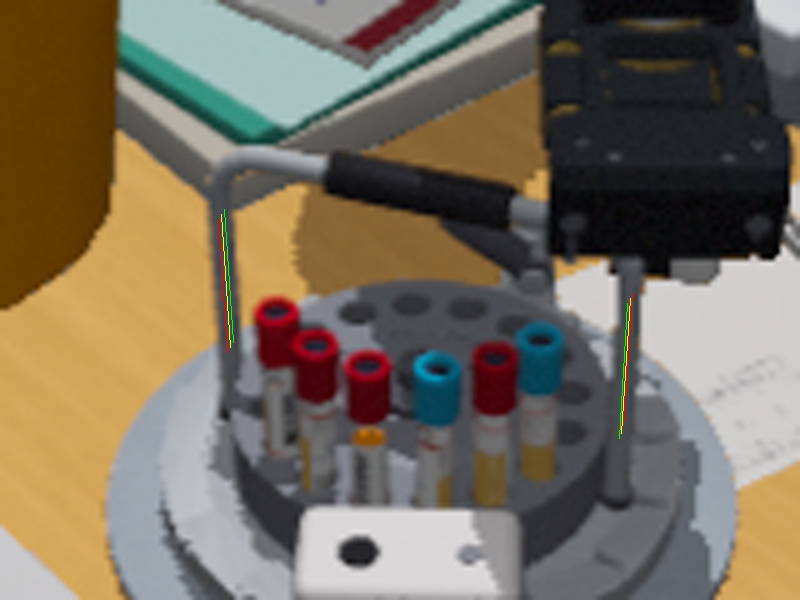

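The crop shows the bail legs' feet at (222,412) and (617,500), all tubes standing, and the pawl still up. The foot rows are sensitive to the turn, so I'll compute it from those.

Run:
```python
from h import *
np.set_printoptions(precision=1,suppress=True)
for a in(0,-.25,-.3,-.35,-.4):
    f=lambda z,a:[wd([sg*-79*np.sin(a),sg*79*np.cos(a),z]) for sg in(1,-1)]
    print(a,proj("side",f(26,a)).ravel(),proj("side",f(155,a)).ravel())
```

```text
0 [324.3 240.8 243.7 240.1] [327.8 187.7 239.6 187.1]
-0.25 [323.5 247.7 245.7 233.4] [327.  194.3 241.9 180.8]
-0.3 [323.  249.1 246.4 232.2] [326.5 195.6 242.7 179.6]
-0.35 [322.5 250.4 247.2 230.9] [325.9 196.9 243.5 178.4]
-0.4 [321.8 251.8 248.  229.7] [325.2 198.2 244.5 177.3]
```

```bash
python3 drive.py '[{"jaw":0,"y":0.001},{"jaw":0,"y":0.001},{"jaw":0},{"jaw":0}]'; python3 m.py 6;  python3 drive.py '[{"jaw":0,"x":0.003,"y":-0.02},{"jaw":0,"x":0.01,"y":-0.028},{"jaw":0,"x":0.036},{"jaw":0,"y":-0.03},{"jaw":0,"y":-0.024},{"jaw":0}]'; python3 m.py 7
```

```text
t: 8.8
eef_pos: [0.4679, 0.3493, 0.1275]
ee_rot: [0.0, 0.367, 0.93, 0.0]
force: [-0.2, -0.8, -0.0]
finger_gap: 0.004
grip_force: 0.4
[  8.323  78.388 127.522] [-0.165 -0.822 -0.   ]
side [-0.655  0.083  0.4    0.801]
top [-1.11]
t: 9.65
eef_pos: [0.3621, 0.3073, 0.1276]
ee_rot: [0.001, 0.367, 0.93, -0.0]
force: [1.0, -0.5, 0.1]
finger_gap: 0.001
grip_force: 0.0
[-94.314 127.547 127.564] [ 1.005 -0.509  0.072]
side [-0.839 -0.308  0.045  0.419  0.817]
top [-1.117 -0.728 -0.32   0.003  0.403  0.811]
```

The turn measures about -0.32 to -0.35, on the ramp before the stop. I'll now tip the pawl down.

```bash
python3 drive.py '[{"jaw":0,"x":-0.012,"z":0.006},{"jaw":0,"x":-0.008},{"jaw":0,"x":-0.008},{"jaw":0,"x":-0.008},{"jaw":0,"x":-0.008},{"jaw":0,"x":-0.008},{"jaw":0,"x":-0.007},{"jaw":0,"x":-0.005},{"jaw":0},{"jaw":0}]'; python3 m.py 8
python3 - <<'E'
import cv2,numpy as np
a=cv2.resize(cv2.imread("pics/top8.png")[150:290,215:355],(400,400));b=cv2.resize(cv2.imread("pics/side8.png")[145:285,215:355],(400,400))
cv2.imwrite("pics/z8.png",np.hstack([a,b]))
E
```

```text
t: 11.0
eef_pos: [0.409, 0.2647, 0.1215]
ee_rot: [0.0, 0.366, 0.93, -0.0]
force: [0.4, 0.3, 0.4]
finger_gap: 0.007
grip_force: 0.0
[-93.765  64.174 121.537] [0.418 0.3   0.428]
side [-0.842 -0.308  0.028  0.422  0.773]
top [-1.112 -0.732 -0.349  0.037  0.398  0.807]
```

View pics/z8.png

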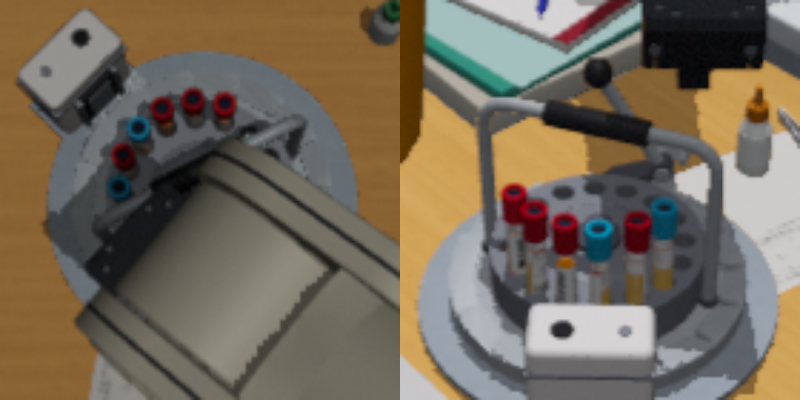

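The pawl is down again, with the ball at side crop (597,72), the same as at the start. The tubes are standing. I'll go back to the left leg and push to the stop.

```bash
python3 drive.py '[{"jaw":0,"y":0.03,"z":-0.006},{"jaw":0,"x":0.008,"y":0.025},{"jaw":0,"x":0.006,"y":0.02},{"jaw":0,"y":0.015},{"jaw":0,"y":0.007},{"jaw":0,"y":0.004},{"jaw":0}]'; python3 m.py 9; python3 drive.py '[{"jaw":0,"y":0.0015},{"jaw":0,"y":0.0015},{"jaw":0}]'; python3 m.py 10
```

```text
t: 11.98
eef_pos: [0.4679, 0.3477, 0.1275]
ee_rot: [0.0, 0.367, 0.93, -0.0]
force: [0.6, -0.7, -0.6]
finger_gap: 0.007
grip_force: 0.0
[  7.131  77.305 127.509] [ 0.616 -0.666 -0.554]
side [-0.846 -0.305  0.078  0.407  0.791]
top []
t: 12.45
eef_pos: [0.47, 0.3499, 0.1275]
ee_rot: [0.0, 0.367, 0.93, -0.0]
force: [-1.1, -1.0, 0.7]
finger_gap: 0.004
grip_force: 0.6
[ 10.213  77.231 127.468] [-1.135 -0.995  0.73 ]
side [-0.865 -0.333 -0.008  0.387  0.755]
top []
```

```bash
for i in 1; do python3 drive.py '[{"jaw":0,"y":0.001},{"jaw":0}]'|grep -E "eef_pos|force"; python3 drive.py '[{"jaw":0,"y":0.001},{"jaw":0}]'|grep -E "eef_pos|force";python3 drive.py '[{"jaw":0,"y":0.001},{"jaw":0}]'|grep -E "eef_pos|force"; done; python3 m.py 11
```

```text
eef_pos: [0.4707, 0.3509, 0.1275]
force: [-1.2, -0.5, 0.3]
grip_force: 0.5
eef_pos: [0.4714, 0.3516, 0.1275]
force: [-0.9, -1.1, 0.0]
grip_force: 0.5
eef_pos: [0.472, 0.3524, 0.1275]
force: [-0.5, -1.1, 0.4]
grip_force: 0.5
[ 13.399  77.385 127.538] [-0.516 -1.086  0.377]
side [-0.722 -0.008  0.347  0.716]
top []
```

```bash
python3 drive.py '[{"jaw":0,"y":0.001},{"jaw":0}]'|grep -E "eef_pos|force"; python3 drive.py '[{"jaw":0,"y":0.001},{"jaw":0}]'|grep -E "eef_pos|force"; python3 m.py 12
```

```text
eef_pos: [0.4725, 0.3527, 0.1274]
force: [-2.1, -3.5, 2.1]
grip_force: 1.6
eef_pos: [0.4728, 0.3529, 0.1273]
force: [-5.4, -6.8, 3.6]
grip_force: 3.6
[ 14.34   77.218 127.285] [-5.389 -6.786  3.592]
side [-0.925 -0.375 -0.042  0.34   0.716]
top []
```

The force rose to about 9 N with the tip halted, so it is against the stop. I'll retreat and check.

```bash
python3 drive.py '[{"jaw":0,"y":-0.008},{"jaw":0,"x":0.002,"y":-0.025},{"jaw":0,"y":-0.02},{"jaw":0,"z":-0.06},{"jaw":0,"z":-0.06},{"jaw":0,"y":-0.06},{"jaw":0,"y":-0.06},{"jaw":0,"y":-0.06},{"jaw":0}]'; python3 m.py 13
python3 - <<'E'
from h import *
np.set_printoptions(precision=1,suppress=True)
a=cv2.resize(cv2.imread("pics/top13.png")[150:290,215:355],(400,400));b=cv2.resize(cv2.imread("pics/side13.png")[145:285,215:355],(400,400))
cv2.imwrite("pics/z13.png",np.hstack([a,b]))
for a in(0,.06,.12,.18):print(a,proj("side",wd([-94,44-95*np.sin(.524-a),46+95*np.cos(.524-a)])))
for i in(0,8,13):
    g=cv2.cvtColor(cv2.imread(f"pics/side{i}.png"),cv2.COLOR_BGR2GRAY)[161:181,274:294]
    k,_,s,c=cv2.connectedComponentsWithStats((g<50).astype(np.uint8));j=1+s[1:,4].argmax();print(i,s[j,4],c[j]+[274,161])
E
```

```text
t: 15.12
eef_pos: [0.3434, 0.2131, 0.2525]
ee_rot: [0.002, 0.365, 0.931, -0.008]
force: [0.5, -0.1, 0.2]
finger_gap: 0.005
grip_force: 0.0
[-176.228   77.377  252.486] [ 0.535 -0.125  0.218]
side [-0.731 -0.019  0.349  0.72 ]
top [-1.176 -0.803 -0.417 -0.036  0.34   0.727]
0 [[282.7 170.1]]
0.06 [[285.3 169. ]]
0.12 [[287.9 168. ]]
0.18 [[290.6 167.1]]
0 82 [283.4 170.7]
8 80 [284.  170.4]
13 82 [283.4 170.7]
```

View pics/z13.png

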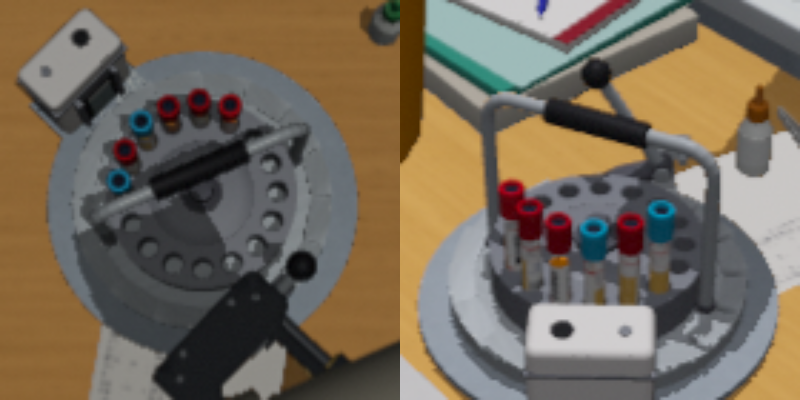

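The top-view caps now sit exactly one notch back (-0.803, -0.417, -0.036, 0.34, 0.727 against the original slots). The pawl ball is at its starting pixel (283.4,170.7), all tubes are standing, and the robot is clear.

```bash
python3 -c "
from station import manip
print(manip.finish_job())"
```

```text
the job is handed in; nothing more can be done
None
```

The job is handed in: the carousel is one notch back and resting against the re-engaged pawl, all six tubes are standing, nothing else on the desk was touched, and it took about 15 s of the 58 s allowed.

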